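# Preload the reference block in the bench hardness tester and hold the lever

### The arm

A 6-joint arm with a two-finger parallel gripper is mounted at the origin on a cart in front of the work surface, level with it; the furniture and walls round the work are solid. World frame = base frame: x ahead of the robot, y to its left, z up, the work surface at z = 0. Lengths are in m, angles in rad, forces in N, time in s.
With the tool pointing down it reaches from about 0.35 to 0.85 m from the base axis. Payload 8.1 kg.
Tool frame: the origin (TCP) lies at the very end of the fingers, on their centre line; the grasp point (between the pads) lies 19 mm behind it; z points along the fingers, y is the line along which they close (so a half turn about z gives the same grasp; the last joint's range is limited). The gripper opens to 93 mm and grips with 3 to 60 N. Pads are 15 mm wide; open, the fingers measure 128 mm over their backs; the gripper's body (75 mm by 188 mm) begins 65 mm behind the grasp point.
Start: joints at [1.254, 0.13, 1.488, -0, 1.523, -0.085], TCP at [0.138, 0.584, 0.219] pointing down, gripper open.
Joint ranges: [-2.96, 2.96], [-0.89, 2.26], [0.02, 2.5], [-1.34, 4.48], [0, 2.73], [-2.66, 2.66]. Speed limits (rad/s): [2.39, 2.39, 2.79, 3.14, 3.14, 3.14].

### API

Orientations are given as a rotation vector (axis times angle).
In Python, from plant import robot gives the robot as it stands. The module is installed in compiled form; this text tells all that it offers.
- The arm moves only by the tool play_rows, never from a script. Its argument "increments" is text: rows parted by semicolons, each of 5 numbers parted by spaces: the shift along the tool's x, y, z in mm, then the turn about the tool's z in degrees, then the closure, from -1 (fully open) to 1 (shut). In form: dx dy dz yaw claw; .... A call has 1 to 20 rows; each row is the pose to reach, as a shift and turn from the pose commanded when the call began, along the tool's axes at that moment; what a row does not reach only later rows make up. A row lasts 1/10 s, in which the tool goes at most 50 mm and 8.59 degrees, less where a joint would pass 70% of its speed; a pose out of reach is approached as far as the arm can. A call with a gripper value outside its range is refused whole. The fingers move at their own pace and stop on an object; "force" is the grip in N (left out, the last holds). Time passes only in rows, so rows that repeat a pose let the fingers close. It gives the time, the measured TCP pose, the force, the opening and the grip force at its end, in the units of the state.
- robot.read_state(): the state, without advancing time (a new reading comes with each control period).
- robot.read_camera(name): name is "side" or "top" or "wrist"; returns the picture (420x560x3 uint8, blue, green, red); there is no depth.
- robot.calibration(name): a dict with "vertical_fov" (degrees; the focal length in pixels is half the picture's height over the tangent of half this angle, whatever the lens; pixels are square), "cx", "cy" (the principal point, pixels), "rvec" (rotation vector, rad) and "tvec" (3), from world to camera coordinates, as OpenCV has them. Camera axes: x right, y down, z forward; pixel columns grow to the right and rows downward; lengths in m; the calibration is good to about 2 mm. A picture is of the moment at which its call begins: read the wrist's pose just before it. calibration takes no time and is no camera call; for the wrist camera it gives the pose at the moment of the call.
- robot.close_job(): hands the job in; it is judged then, once.
Trained networks look in the newest picture that a camera, given by its name, has taken for a name from the list of things; names that differ only in an ending like _2 or _b are one class to them, and where a whole thing is asked for, a point or a joint stands for the part that bears it (a point fixed in the world has none). Each returns a list of dicts, best first, with "conf" (0 to 1); they miss things now and then, are a little off and sometimes report something else, mostly with a low value. They report only what shows in the picture. A call takes as long as a camera call. They do not tell look-alikes from the thing itself.
- robot.recognise(camera, query): "centre" ([x, y, z] in m, in world coordinates, good to about 4 mm: the middle of the surface that is visible of it).
- robot.regions_of(camera, query): "pixels" (420x560 bool, what is visible of it).
- robot.landmark_of(camera, query): "centre" ([x, y, z] in m, in world coordinates, good to about 4 mm: a listed point, or the origin of a listed thing).
The state is a dict: "t": time; "q": joint angles; "dq": joint speeds; "joint_torque": joint torques, N m; "tool_pos": TCP position; "orientation": TCP orientation; "force": force on the tool from outside, world axes, zero at the start; "wrist_torque": the same for the moment, N m; "opening": finger opening in m; "gripper_force": force on a finger pad.
Only numpy, scipy, OpenCV 4.12 (cv2) and the standard library are available. Lean on these libraries where they do the work, as an engineer would, in place of code of your own. Each camera call takes 0.05 s, during which the arm holds its last target. There are 200 camera calls.

### The job

Set up the bench hardness tester on its reference block: put the plain solid steel disc into the round nest of the drawn-out loading slide, press it down past the spring balls until it sits level on the nest floor, then push the slide fully home under the ram. Then press the spring-return lever down gently until the dial pointer stands inside the thick arc at the top of the dial, never letting it pass the end mark of the scale, and finish while still holding the lever down with the pointer in the arc. Leave the gear, the ring gauge and the flanged part where they are.

Things in the scene. Friction and masses are not known exactly. Their poses are not given: they have to be found in the camera images.
- block_center (a point): Reference block: plain solid bare-steel disc, 50 mm diameter, 18 mm thick, 2 mm chamfers, 0.25 kg, lying flat. The point is its centre, 9 mm above its underside; z is its axis. The other round steel things are a ring gauge (hole), a gear (teeth) and a flanged part (hub on a disc).
- nest (a point): Centre of the floor of the round nest (52 mm wide, 8 mm deep, in a 64 mm square plate) on the tester's loading slide; moves with it. x along the slide's travel to the machine, y left, z up. Spring balls in its wall stop a disc about 3 mm above the floor until pushed down with 3 to 10 N; seated, it stands 10 mm proud. Slide drawn out: the machine's 0.31 m high head begins 70 mm beyond in +x.
- push_plate (a point): Middle of the front face of the slide's upright push plate (50 mm wide, 8 mm thick, top 14 mm above the point, lower edge 30 mm below), 79 mm in front of the nest centre. Pushing it along its +x (axes as the nest's) moves the slide home; about 3 N moves it and it stays where left.
- slide (a joint): Travel of the loading slide: 0 drawn out towards the robot, 0.090 m fully home under the ram, at a fixed stop.
- lever_paddle (a point): Middle of the upper face of the black thumb paddle (36 x 50 mm, 12 mm thick) at the right-hand end of the tester's lever; moves with it. Press it down from above. The lever turns about a fore-and-aft pin 205 mm to the left of the paddle, so the paddle moves down almost straight.
- lever (a joint): Lever angle, rad: 0 raised (paddle end 0.22 rad above level), at most 0.53 pressed down; a spring returns it. Free travel takes 3 to 4 N at the paddle; the foot under the ram meets the seated block at about 0.22, and the pointer is mid-arc at about 0.36 (paddle about 73 mm below rest, pushing back with about 6 N).
- pointer (a joint): Dial pointer angle, rad, clockwise from its rest at lower left: stays 0 until the foot presses on a block, straight up at 2.40, inside the thick arc from 2.05 to 2.75, at the end mark of the scale at 3.60. Each millimetre of paddle travel then turns it by about 0.09.
- ring_gauge: Ring gauge, 54 mm diameter, 18 mm high, with a hole; leave alone. Origin at the centre of its underside.
- gear: Small spur gear, 51 mm diameter, 20 mm high with its hub; leave alone. Origin at the centre of its underside.
- flange_part: Flanged part, 70 mm diameter, 31 mm high with its hub; leave alone. Origin at the centre of its underside.
Not all that is in view belongs to the job. What is shaped like the part that bears block_center but black is not meant.

How it is judged:
On the way, in this order (a step that is already met when the one before it is completed fails the run):
1. the block sits level on the nest floor, with the slide still drawn out (z of block_center in the frame of nest below 0.0108 m and horizontal distance between block_center and nest below 0.004 m and angle between the z axis of block_center and the z axis of nest, either way round below 0.05 rad and value of joint slide below 0.03 m), for 0.2 s.
2. the slide is fully home with the block in it, the lever still up (value of joint slide above 0.086 m and z of block_center in the frame of nest below 0.0108 m and value of joint lever below 0.1 rad), for 0.1 s.
3. the pointer stands in the thick arc (value of joint pointer between 2.05 and 2.75 rad), for 0.2 s.
At the end, for the whole second after the job is handed in: The robot is still pressing the lever (more than 2 N) with the pointer within 0.35 rad of straight up; the slide is within 4 mm of its home stop; the block sits in the nest, centred within 4 mm, its underside within 1.8 mm of the floor and level within 0.05 rad (all of step 3 and contact force between any of the fingers, the arm and lever above 2 N and value of joint slide above 0.086 m and z of block_center in the frame of nest below 0.0108 m and horizontal distance between block_center and nest below 0.004 m and angle between the z axis of block_center and the z axis of nest, either way round below 0.05 rad); the arm keeps its last pose, push and grip.
It fails at once if the pointer passes the end mark of the scale (value of joint pointer above 3.6 rad).
It fails at once if the ring gauge, gear or flanged part is moved by more than 15 mm (distance of any of ring_gauge, gear, flange_part from where it was at the start of the episode above 0.015 m).
It also fails if it takes over 67 s, if anything falls off the work surface, if the arm or the gripper's body presses on something with over 40 N, if the wrist force passes 120 N, or if a joint passes its speed limit or range.

## Working session

There is one attempt and no reset: what is moved stays moved. The work goes in short steps, Python scripts to look and compute and a tool call to move; the robot and the scene stay as the last step left them, time stands still between calls to the robot, and variables do not carry over. Pictures are saved under pics/ and viewed, at most 10 in all, crops included, and the job is handed in when it is done.

Besides the shell and the picture viewer there is one more tool, called as name(argument=value, ...), one argument or row to a line, values as JSON. play_rows: Moves the arm, as the interface text tells. Its arguments: {"type":"object","properties":{"increments":{"type":"string"},"force":{"type":"number"}},"required":["increments"]}

```bash
mkdir -p pics; cat > h.py <<'E'
import numpy as np, cv2
from plant import robot
def cam(n):
    c=robot.calibration(n); f=210/np.tan(np.radians(c["vertical_fov"])/2)
    K=np.array([[f,0,c["cx"]],[0,f,c["cy"]],[0,0,1]]); R=cv2.Rodrigues(np.array(c["rvec"],float))[0]
    return K,R,np.array(c["tvec"],float).ravel()
def px(n,p,C=None):
    K,R,t=C or cam(n); q=K@(R@np.array(p,float)+t); return q[:2]/q[2]
def atz(n,uv,z,C=None):
    K,R,t=C or cam(n); o=-R.T@t; d=R.T@np.linalg.solve(K,[uv[0],uv[1],1]); return o+d*(z-o[2])/d[2]
def tool(dw):
    s=robot.read_state(); R=cv2.Rodrigues(np.array(s["orientation"],float))[0]; return R.T@np.array(dw)*1000
E
python3 - <<'E'
from h import *
a=robot.read_camera("side");b=robot.read_camera("top")
cv2.imwrite("pics/s.png",a);cv2.imwrite("pics/t.png",b)
for n in("side","top"):
    for q in("block_center","nest","push_plate","lever_paddle","ring_gauge","gear","flange_part"):
        for r in robot.landmark_of(n,q)[:3]:print(n,q,round(r["conf"],2),np.round(r["centre"],4),px(n,r["centre"]).round())
s=robot.read_state();print(s["t"],s["tool_pos"],s["orientation"])
E
```

```text
side block_center 0.85 [ 0.6796 -0.0764  0.0103] [289. 249.]
side block_center 0.78 [ 0.5775 -0.3563  0.0098] [401. 293.]
side block_center 0.66 [ 0.4378 -0.3023 -0.0005] [363. 330.]
side nest 0.91 [0.5338 0.1024 0.0439] [194. 252.]
side lever_paddle 0.67 [ 0.5906 -0.0564  0.2356] [270. 172.]
side ring_gauge 0.71 [ 4.411e-01 -3.022e-01 -2.000e-04] [363. 328.]
side gear 0.66 [ 0.5619 -0.2391  0.007 ] [345. 287.]
side flange_part 0.92 [ 0.4507 -0.1749  0.001 ] [301. 312.]
side flange_part 0.15 [ 0.5762 -0.3556  0.0083] [401. 293.]
top block_center 0.66 [ 0.5757 -0.357   0.0102] [381. 211.]
top block_center 0.66 [ 0.6794 -0.0781  0.0024] [273. 173.]
top nest 0.68 [0.5351 0.1053 0.0437] [200. 226.]
top nest 0.34 [ 0.5896 -0.0595  0.2415] [263. 187.]
top push_plate 0.87 [0.4547 0.1186 0.0514] [193. 258.]
top lever_paddle 0.58 [ 0.5933 -0.0608  0.2407] [263. 186.]
top ring_gauge 0.74 [ 0.441  -0.3075 -0.0025] [362. 264.]
top gear 0.74 [ 0.5642 -0.2331  0.0006] [332. 216.]
top flange_part 0.65 [ 0.4506 -0.1737 -0.0014] [310. 260.]
0.8 [0.13782387 0.58398979 0.21865633] [3.63251534e-01 3.12049747e+00 1.26908854e-04]
```

```bash
python3 - <<'E'
import cv2,numpy as np
a=cv2.imread("pics/s.png");b=cv2.imread("pics/t.png")
c=np.hstack([cv2.resize(a[130:350,150:430],(400,314)),cv2.resize(b[130:350,150:430],(400,314))])
d=np.hstack([cv2.resize(a[225:265,262:317],(400,286),interpolation=2),cv2.resize(a[270:310,375:430],(400,286),interpolation=2)])
cv2.imwrite("pics/c.png",np.vstack([c,d]))
E
```

```text
(no output)
```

View pics/c.png

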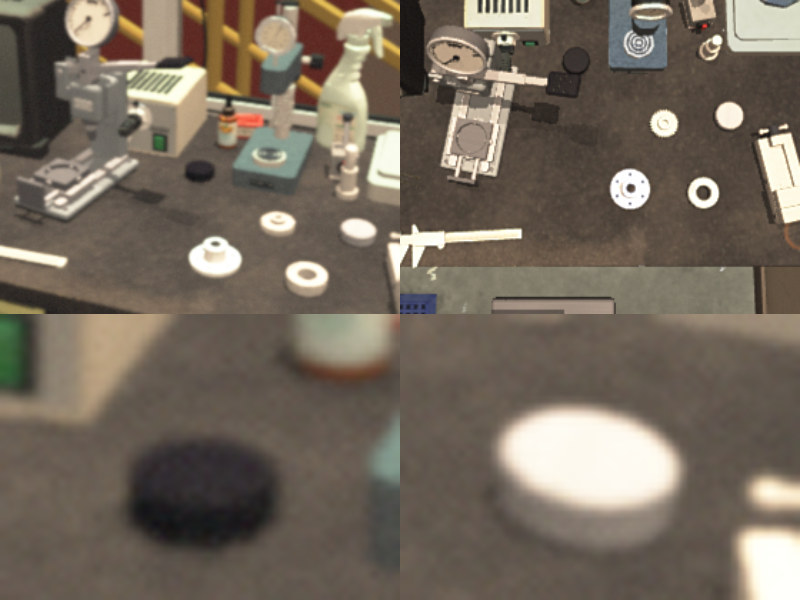

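View pics/t.png

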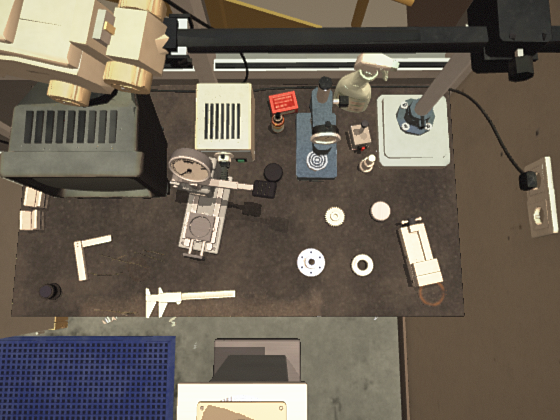

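The candidates for the block are the black disc at top (273,173), which is excluded by its colour, the gear (332,216), the ring (362,264), the flange (310,260) and a bare bright plain disc at top (381,211) / side (401,293). The enlarged crop shows that last one solid and plain, with no hole or teeth, so it is the block. I'll move over to it.

play_rows(
  increments="-642 -815 -40 0 -1;-642 -815 -40 0 -1;-642 -815 -40 0 -1;-642 -815 -40 0 -1;-642 -815 -40 0 -1;-642 -815 -40 0 -1;-642 -815 -40 0 -1;-642 -815 -40 0 -1;-642 -815 -40 0 -1;-642 -815 -40 0 -1;-642 -815 -40 0 -1;-642 -815 -40 0 -1;-642 -815 -40 0 -1;-642 -815 -40 0 -1;-642 -815 -40 0 -1;-642 -815 -40 0 -1;-642 -815 -40 0 -1;-642 -815 -40 0 -1;-642 -815 -40 0 -1;-642 -815 -40 0 -1",
)

```text
t: 2.8
tool_pos: [0.5599, -0.3242, 0.2572]
orientation: [0.364, 3.12, -0.0]
force: [1.0, -0.4, 0.7]
opening: 0.0929
gripper_force: 0.0
```

```bash
python3 - <<'E'
from h import *
C=cam("wrist");a=robot.read_camera("wrist")
cv2.imwrite("pics/w1.png",a)
print(robot.read_state()["tool_pos"],-C[1].T@C[2])
for q in("block_center","ring_gauge","gear","flange_part"):
    for r in robot.landmark_of("wrist",q)[:3]:print(q,round(r["conf"],2),np.round(r["centre"],4),px("wrist",r["centre"],C).round())
for r in robot.regions_of("wrist","block_center"):
    m=r["pixels"].astype(np.uint8);c=max(cv2.findContours(m,0,1)[0],key=len);e=cv2.fitEllipse(c);print(e,atz("wrist",e[0],.012,C))
E
```

```text
[ 0.56073961 -0.33041377  0.25340774] [ 0.47950301 -0.3068221   0.42338326]
block_center 0.65 [ 0.681  -0.0727  0.0101] [498. 223.]
ring_gauge 0.6 [ 0.4378 -0.3057 -0.0043] [266.  63.]
gear 0.62 [ 0.5637 -0.2368  0.0015] [347. 160.]
flange_part 0.58 [ 0.4434 -0.1723 -0.0013] [387.  38.]
((252.0612030029297, 194.99917602539062), (41.24697494506836, 42.064456939697266), 22.374858856201172) [ 0.57661808 -0.3560665   0.012     ]
((492.19915771484375, 224.32078552246094), (40.70624923706055, 47.04655075073242), 81.64864349365234) [ 0.67992663 -0.08029732  0.012     ]
((266.8748474121094, 61.67313003540039), (50.17950439453125, 53.888465881347656), 173.49574279785156) [ 0.43800877 -0.30426825  0.012     ]
```

View pics/w1.png

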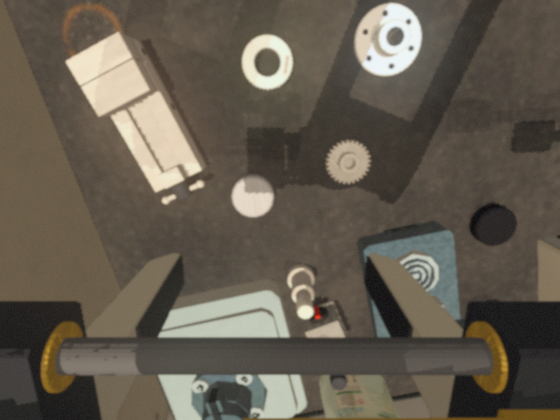

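```bash
python3 - <<'E'
from h import *
s=robot.read_state();print(s["q"],tool(np.array([.5765,-.3565,.010])-s["tool_pos"]),s["tool_pos"])
E
```

```text
[-6.01041732e-01  2.39489544e-01  1.29536050e+00  2.99471679e-04
  1.60663885e+00 -1.94052949e+00] [-24.87326473 -30.44345591 247.53454244] [ 0.55920493 -0.32121187  0.25753679]
```

play_rows(
  increments="-25 -30 100 -9 -0.4;-25 -30 140 -17 -0.4;-25 -30 170 -26 -0.4;-25 -30 180 -30 -0.4;-25 -30 180 -30 -0.4;-25 -30 180 -30 -0.4;-25 -30 180 -30 -0.4",
)

```text
t: 3.8
tool_pos: [0.5788, -0.3576, 0.0817]
orientation: [-0.454, 3.104, -0.006]
force: [-0.3, -0.3, 0.9]
opening: 0.0651
gripper_force: 0.0
```

```bash
python3 - <<'E'
from h import *
s=robot.read_state();C=cam("wrist");a=robot.read_camera("wrist")
cv2.imwrite("pics/w2.png",a)
print(s["tool_pos"],s["opening"],px("wrist",np.array(s["tool_pos"])+[0,0,-.06],C))
for r in robot.regions_of("wrist","block_center"):
    m=r["pixels"].astype(np.uint8);c=max(cv2.findContours(m,0,1)[0],key=len);e=cv2.fitEllipse(c);g=atz("wrist",e[0],.015,C);print(r["conf"],e,g,tool(g-s["tool_pos"]))
E
```

```text
[ 0.57877659 -0.35757943  0.08169777] 0.06514971027653468 [276.10334309 230.21414521]
0.67 ((278.4044494628906, 223.3834686279297), (70.42832946777344, 72.8656997680664), 169.92274475097656) [ 0.57588433 -0.35677597  0.015     ] [ 2.78481453  1.91658434 66.67964691]
```

View pics/w2.png

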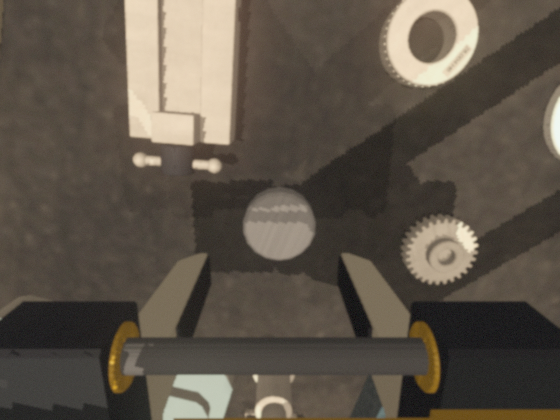

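The plain solid disc is at (279,223), midway between the fingers. The gear at (440,250) and the box handle at (215,165) are clear of them. I'll descend and grip.

play_rows(
  increments="2.5 1.5 35 0 -0.4;2.5 1.5 60 0 -0.4;2.5 1.5 71 0 -0.4;2.5 1.5 71 0 -0.4;2.5 1.5 71 0 -0.4;2.5 1.5 71 0 0.3;2.5 1.5 71 0 0.3;2.5 1.5 71 0 0.3;2.5 1.5 71 0 0.3;2.5 1.5 71 0 0.3",
  force=40,
)

```text
t: 4.9
tool_pos: [0.5748, -0.3567, 0.0078]
orientation: [-0.457, 3.107, -0.002]
force: [-1.2, 1.8, 6.3]
opening: 0.0488
gripper_force: 40.0
```

play_rows(
  increments="0 0 0 0 -0.25;0 0 -3 0 -0.25;0 0 -3 0 -0.25;0 0 -3 0 0.3;0 0 -3 0 0.3;0 0 -3 0 0.3;0 0 -3 0 0.3",
  force=40,
)

```text
t: 5.6
tool_pos: [0.5738, -0.3564, 0.0091]
orientation: [0.457, -3.108, 0.0]
force: [-0.4, -0.4, 0.2]
opening: 0.0484
gripper_force: 40.0
```

```bash
python3 - <<'E'
from h import *
s=robot.read_state();print(s["tool_pos"],s["opening"],s["gripper_force"],s["force"],s["q"])
E
```

```text
[ 0.57384865 -0.35635916  0.00913629] 0.04837443060969843 40.000129211694 [-0.37396339 -0.38272409  0.18450184] [-6.31522081e-01  5.04418310e-01  1.43048858e+00 -1.21370956e-04
  1.20671899e+00 -2.49401631e+00]
```

```bash
python3 - <<'E'
from h import *
s=robot.read_state();p=s["tool_pos"]
for w in([.40,-.05,.2],[.53,.105,.2]):print(tool(np.array(w)-p).round())
E
```

```text
[  78.  343. -191.]
[ -91.  454. -191.]
```

play_rows(
  increments="0 0 -45 0 0.3;0 0 -90 0 0.3;14 60 -130 0 0.3;28 105 -160 5 0.3;40 150 -191 10 0.3;50 195 -191 14 0.3;60 240 -191 18 0.3;70 285 -191 22 0.3;78 343 -191 26 0.3;78 343 -191 30 0.3;30 375 -191 30 0.3;-10 400 -191 30 0.3;-50 427 -191 30 0.3;-91 454 -191 30 0.3;-91 454 -191 30 0.3;-91 454 -191 30 0.3;-91 454 -191 30 0.3;-91 454 -191 30 0.3",
)

```text
t: 7.4
tool_pos: [0.53, 0.1037, 0.2004]
orientation: [0.365, 3.12, -0.0]
force: [0.4, -0.1, -2.1]
opening: 0.0486
gripper_force: 40.0
```

```bash
python3 - <<'E'
from h import *
s=robot.read_state();C=cam("wrist");a=robot.read_camera("wrist")
cv2.imwrite("pics/w3.png",a)
print(s["tool_pos"],s["orientation"],s["opening"],s["force"])
for q in("nest","push_plate","lever_paddle"):
    for r in robot.landmark_of("wrist",q)[:2]:print(q,round(r["conf"],2),np.round(r["centre"],4),px("wrist",r["centre"],C).round())
print(px("wrist",[.5345,.104,.044],C))
E
```

```text
[0.52997896 0.10370815 0.20044862] [ 3.65115151e-01  3.11997656e+00 -2.38919583e-04] 0.04861985452453607 [ 0.41022925 -0.13147795 -2.12185523]
nest 0.73 [0.5355 0.1075 0.0396] [281. 198.]
push_plate 0.62 [0.4549 0.1215 0.0609] [275. 108.]
[276.77047426 198.57941105]
```

View pics/w3.png

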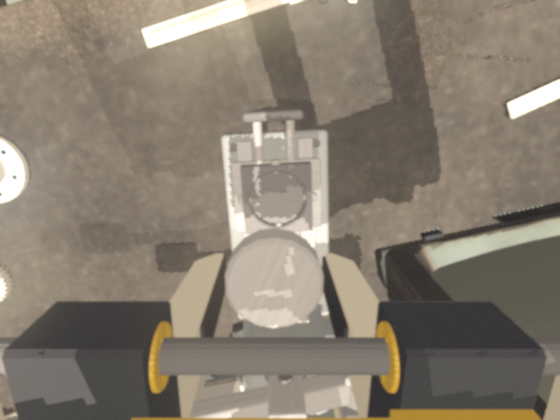

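```bash
python3 - <<'E'
from h import *
a=cv2.imread("pics/w3.png");c=a[125:245,215:335]
g=cv2.createCLAHE(3,(3,3)).apply(cv2.cvtColor(c,6))
b=cv2.resize(g,(600,600),interpolation=cv2.INTER_CUBIC)
h=cv2.HoughCircles(cv2.GaussianBlur(b,(0,0),3),cv2.HOUGH_GRADIENT,1.5,30,param1=60,param2=25,minRadius=110,maxRadius=180)
o=cv2.cvtColor(b,cv2.COLOR_GRAY2BGR)
if h is not None:
  for x,y,r in h[0][:4]:
    print(x/5+215,y/5+125,r/5)
cv2.imwrite("pics/w3c.png",o)
E
```

```text
277.85 193.85 29.439999
276.95 199.85 26.77
285.95 194.15 35.47
286.25 126.65 35.829998
```

View pics/w3c.png

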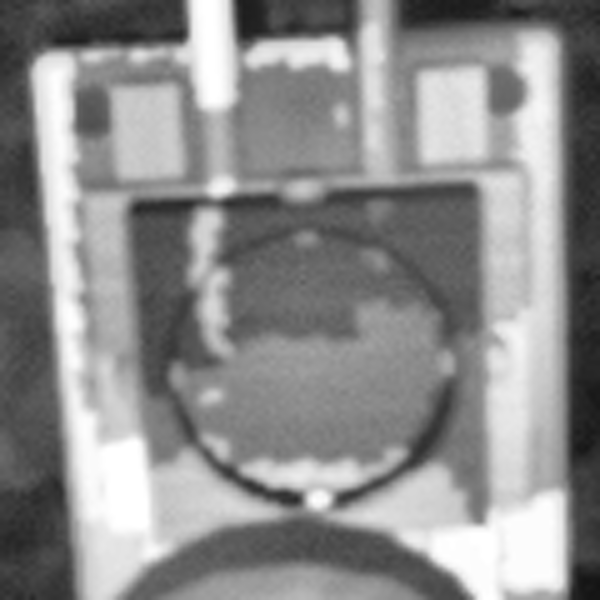

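```bash
python3 - <<'E'
from h import *
s=robot.read_state();C=cam("wrist");p=np.array(s["tool_pos"]);print(p,C[0][0,0])
for z in(.048,.052,.056):
    g=atz("wrist",(277.2,198.0),z,C);
    e=[px("wrist",g+.026*np.array([np.cos(a),np.sin(a),0]),C) for a in np.linspace(0,6.28,60)];e=np.array(e)
    print(z,g,np.ptp(e,0),tool(g-p))
for zz in(.009,.007,.005):
    e=np.array([px("wrist",p+[.023*np.cos(a),.023*np.sin(a),zz],C) for a in np.linspace(0,6.28,60)]);f=np.array([px("wrist",p+[.025*np.cos(a),.025*np.sin(a),zz-.002],C) for a in np.linspace(0,6.28,60)]);print(zz,e.min(0),e.max(0),f.min(0),f.max(0))
a=cv2.imread("pics/w3.png")
g=cv2.cvtColor(a,6).astype(int)
print(g[226:246,275]);print(g[280,212:240]);print(g[280,310:336])
E
```

```text
[0.5303732  0.10397772 0.20072264] 357.02783852291384
0.048 [0.53354622 0.10502607 0.048     ] [56.29161461 54.42831939] [ -2.69741889   1.70416027 152.72587018]
0.052 [0.53249722 0.10523085 0.052     ] [57.00708541 55.12041277] [ -1.63335404   1.6624698  148.72482506]
0.056 [0.53144822 0.10543563 0.056     ] [57.74097773 55.8303438 ] [ -0.56928919   1.62077934 144.72377994]
0.009 [229.89864208 233.70599197] [324.0888114  318.62360248] [226.31819035 228.25347098] [327.59737871 319.73597441]
0.007 [230.37035019 232.21683729] [323.53866467 316.35833967] [226.82326081 226.83681166] [327.0153804  317.48976766]
0.005 [230.83193968 230.7608724 ] [323.00033326 314.13986988] [227.31761156 225.45148475] [326.44575044 315.28934173]
[167 169 159 152 151 151 151 150 148 151 153 161 172 178 178 180 181 185
 187 188]
[175 172 159 130  95  79  76  74  77  76  77  82 109 145 164 175 181 185
 187 186 185 185 185 184 185 185 186 186]
[183 183 183 184 184 184 183 183 182 180 176 169 158 128  87  63  57  58
  54  60  61  71 103 142 165 174]
```

```bash
python3 - <<'E'
from h import *
s=robot.read_state();C=cam("wrist");p=np.array(s["tool_pos"])
a=np.linspace(0,6.28,90)
for r,z in((.023,.009),(.025,.007),(.025,-.007),(.023,-.009)):
    e=np.array([px("wrist",p+[r*np.cos(t),r*np.sin(t),z],C) for t in a]);print(r,z,e.min(0),e.max(0))
a=cv2.imread("pics/w3.png");cv2.imwrite("pics/w3d.png",cv2.resize(a[195:345,195:355],(640,600),interpolation=2))
E
```

```text
0.023 0.009 [229.88044878 233.68480125] [324.06435345 318.62271709]
0.025 0.007 [226.29486886 228.2304909 ] [327.57511065 319.73502592]
0.025 -0.007 [229.62147824 218.93886613] [323.74523948 304.92641918]
0.023 -0.009 [233.79209629 221.39251208] [319.50966378 299.80638652]
```

View pics/w3d.png

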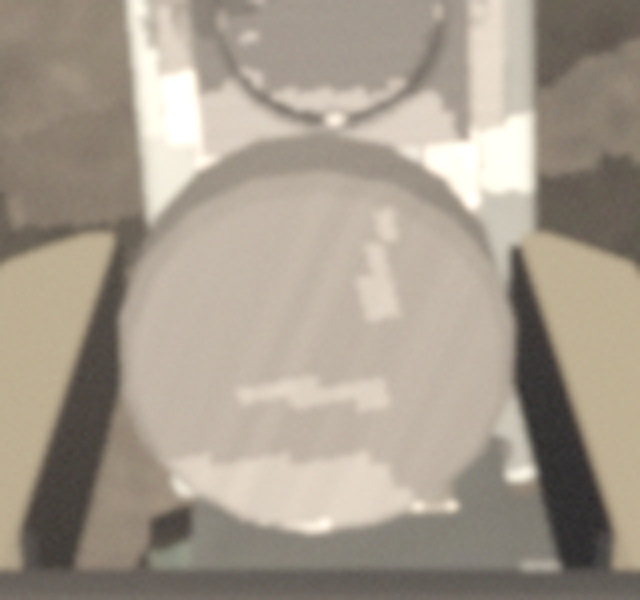

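The nest rim shows at (277,198). The held disc sits slightly off the predicted position, at (274,283). I'll go closer and compare the two again.

play_rows(
  increments="0.5 1 40 -1 0.3;1 2 75 -2 0.3;1.5 2.5 100 -3 0.3;1.5 2.5 110 -3 0.3;1.5 2.5 110 -3 0.3;1.5 2.5 110 -3 0.3",
)

```text
t: 8.2
tool_pos: [0.5306, 0.1074, 0.0917]
orientation: [0.282, 3.127, 0.001]
force: [0.5, -0.3, -2.1]
opening: 0.0488
gripper_force: 40.0
```

```bash
python3 - <<'E'
from h import *
s=robot.read_state();C=cam("wrist");a=robot.read_camera("wrist")
cv2.imwrite("pics/w4.png",a)
p=np.array(s["tool_pos"]);print(p,s["orientation"],s["force"])
t=np.linspace(0,6.28,180)
for n,o,r in(("blk top",p+[0,0,.007],.025),("blk bot",p+[0,0,-.007],.025),("rim under",[p[0],p[1],.052],.026)):
    e=np.array([px("wrist",np.array(o)+[r*np.cos(u),r*np.sin(u),0],C) for u in t]);print(n,e.min(0),e.max(0))
cv2.imwrite("pics/w4d.png",cv2.resize(a[180:340,195:355],(600,600),interpolation=2))
E
```

```text
[0.53055546 0.10740694 0.09174181] [2.82319206e-01 3.12690814e+00 5.85755463e-04] [ 0.51090717 -0.26829194 -2.10029174]
blk top [226.2746685  228.44392063] [327.57282487 319.89116455]
blk bot [229.59582969 219.11027558] [323.74142203 305.05254499]
rim under [234.17271502 200.2320685 ] [318.21225091 278.54045823]
```

View pics/w4d.png

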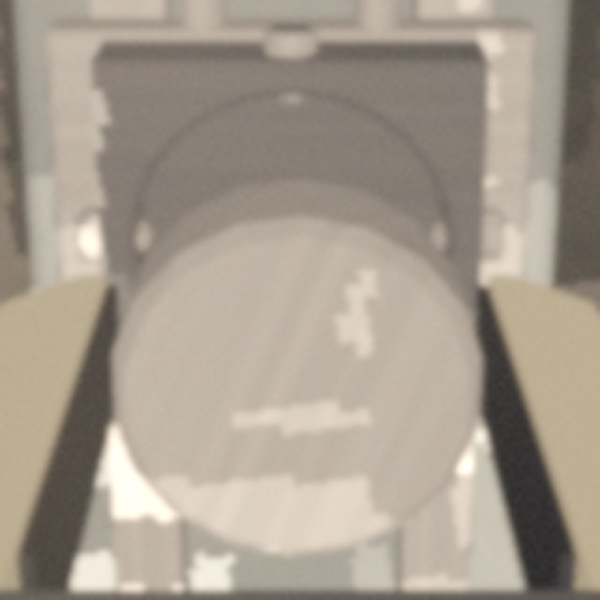

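Relative to the rim, the disc is about 2.5 mm too far forward and about 0.5 mm too far left, so I'll correct that and lower it.

play_rows(
  increments="2.5 -0.5 10 0 0.3;2.5 -0.5 20 0 0.3;2.5 -0.5 26 0 0.3;2.5 -0.5 29 0 0.3;2.5 -0.5 31 0 0.3;2.5 -0.5 32 0 0.3;2.5 -0.5 33 0 0.3;2.5 -0.5 33 0 0.3",
)

```text
t: 9.05
tool_pos: [0.5273, 0.1074, 0.0575]
orientation: [0.281, 3.128, 0.0]
force: [-0.7, -0.3, 0.5]
opening: 0.0487
gripper_force: 40.0
```

play_rows(
  increments="0 0 1 0 0.3;0 0 2 0 0.3;0 0 2 0 0.3",
)

```text
t: 9.35
tool_pos: [0.5282, 0.1073, 0.0561]
orientation: [0.281, 3.127, 0.0]
force: [2.3, -2.4, 4.1]
opening: 0.0482
gripper_force: 40.0
```

play_rows(
  increments="0 0 1 0 0.3;0 0 2 0 0.3;0 0 2 0 0.3",
)

```text
t: 9.65
tool_pos: [0.5284, 0.1071, 0.0542]
orientation: [0.282, 3.126, -0.0]
force: [2.3, -2.3, 5.4]
opening: 0.0484
gripper_force: 40.0
```

play_rows(
  increments="0 0 1 0 0.3;0 0 2 0 0.3;0 0 2 0 0.3",
)

```text
t: 9.95
tool_pos: [0.5285, 0.1072, 0.0523]
orientation: [0.281, 3.126, 0.0]
force: [3.0, -2.5, 5.1]
opening: 0.0485
gripper_force: 40.0
```

play_rows(
  increments="0 0 1 0 0.3;0 0 2 0 0.3;0 0 2 0 0.3",
)

```text
t: 10.25
tool_pos: [0.5281, 0.1074, 0.0508]
orientation: [0.281, 3.127, 0.0]
force: [-2.0, -1.1, 12.6]
opening: 0.0487
gripper_force: 40.0
```

play_rows(
  increments="0 0 -1 0 -0.3;0 0 -1 0 -0.3;0 0 -2 0 -0.3;0 0 -20 0 -0.3;0 0 -40 0 -0.3;0 0 -40 0 0.5;0 0 -40 0 1;0 0 -40 0 1;0 0 -40 0 1;0 0 -40 0 1;0 0 -40 0 1",
  force=20,
)

```text
t: 11.35
tool_pos: [0.5267, 0.1074, 0.0886]
orientation: [-0.281, -3.128, 0.0]
force: [-0.0, 0.3, 0.3]
opening: 0.0175
gripper_force: 0.0
```

```bash
python3 - <<'E'
from h import *
s=robot.read_state();print(s["tool_pos"],s["opening"],s["force"])
for n in("top","wrist","side"):
    C=cam(n);a=robot.read_camera(n)
    if n=="wrist":cv2.imwrite("pics/w5.png",a)
    for q in("block_center","nest","push_plate","lever_paddle"):
        for r in robot.landmark_of(n,q)[:2]:print(n,q,round(r["conf"],2),np.round(r["centre"],4),px(n,r["centre"],C).round())
E
```

```text
[0.52667117 0.10740956 0.08860235] 0.01747705456272199 [-0.00406463  0.32701466  0.32256291]
top block_center 0.69 [ 0.6793 -0.0766  0.0063] [272. 173.]
top block_center 0.57 [0.5296 0.1048 0.0526] [199. 227.]
top nest 0.74 [0.531  0.1051 0.0408] [200. 227.]
top push_plate 0.69 [0.4526 0.1158 0.0545] [194. 258.]
top lever_paddle 0.56 [ 0.5937 -0.0573  0.2421] [262. 185.]
wrist block_center 0.84 [0.5334 0.1068 0.0526] [277. 252.]
wrist push_plate 0.59 [0.4536 0.1218 0.0595] [278. 117.]
side block_center 0.81 [0.5329 0.1053 0.052 ] [192. 248.]
side block_center 0.64 [ 0.6791 -0.0794  0.009 ] [290. 250.]
side nest 0.91 [0.5324 0.1041 0.0439] [193. 252.]
side push_plate 0.82 [0.4541 0.1187 0.051 ] [170. 264.]
side lever_paddle 0.65 [ 0.5895 -0.0573  0.2377] [270. 171.]
```

play_rows(
  increments="-5 -1 10 0 1;-5 -1 20 0 1;-5 -1 24 0 1;-5 -1 26 0 1;-5 -1 27 0 1;-5 -1 28 0 1;-5 -1 28 0 1",
)

```text
t: 12.8
tool_pos: [0.5319, 0.1056, 0.0613]
orientation: [0.281, 3.129, 0.0]
force: [-1.0, 0.3, -0.2]
opening: 0.0006
gripper_force: 0.0
```

play_rows(
  increments="0 0 1 0 1;0 0 2 0 1;0 0 3 0 1;0 0 3 0 1",
)

```text
t: 13.2
tool_pos: [0.5332, 0.1054, 0.0602]
orientation: [0.281, 3.126, 0.0]
force: [-2.8, -1.8, 12.0]
opening: 0.0006
gripper_force: 5.6
```

play_rows(
  increments="0 0 2 0 1;0 0 3 0 1;0 0 3 0 1",
)

```text
t: 13.5
tool_pos: [0.5359, 0.105, 0.0601]
orientation: [0.281, 3.12, -0.0]
force: [-2.9, -5.0, 24.4]
opening: 0.0007
gripper_force: 12.4
```

play_rows(
  increments="0 0 -15 0 1;0 0 -40 0 1;40 0 -45 0 1;80 0 -45 0 1;120 0 -30 0 1;120 0 0 0 1;120 0 12 0 1;120 0 12 0 1;120 0 12 0 1",
)

```text
t: 14.4
tool_pos: [0.4145, 0.1269, 0.0438]
orientation: [-0.282, -3.129, 0.0]
force: [0.1, -0.3, -0.1]
opening: 0.0005
gripper_force: 0.0
```

```bash
python3 - <<'E'
from h import *
s=robot.read_state();p=np.array(s["tool_pos"]);print(p,s["orientation"],s["force"])
for n in("side","top"):
    C=cam(n);robot.read_camera(n)
    for q in("push_plate","nest","block_center"):
        for r in robot.landmark_of(n,q)[:1]:print(n,q,round(r["conf"],2),np.round(r["centre"],4),tool(r["centre"]-p).round(1))
E
```

```text
[0.41450012 0.12693069 0.04379212] [-2.82051577e-01 -3.12881570e+00  6.86786754e-05] [ 0.14516418 -0.26989655 -0.12935931]
side push_plate 0.64 [0.4593 0.1176 0.0518] [-45.8  -1.2  -8. ]
side nest 0.57 [0.5372 0.1027 0.0429] [-125.1   -1.9    1.1]
side block_center 0.75 [ 0.6827 -0.0766  0.0105] [-300.2 -152.3   33.6]
top push_plate 0.96 [0.4569 0.1174 0.0538] [-43.4  -1.8 -10. ]
top nest 0.82 [0.5358 0.1037 0.0445] [-123.5   -1.2   -0.6]
top block_center 0.76 [0.5351 0.1001 0.0554] [-123.5   -4.9  -11.6]
```

play_rows(
  increments="-20 -1 0 0 1;-32 -1 0 0 1;-40 -1 0 0 1;-47 -1 0 0 1;-54 -1 0 0 1;-61 -1 0 0 1;-68 -1 0 0 1;-75 -1 0 0 1;-82 -1 0 0 1;-89 -1 0 0 1;-96 -1 0 0 1;-103 -1 0 0 1;-110 -1 0 0 1;-115 -1 0 0 1;-120 -1 0 0 1;-123 -1 0 0 1;-123 -1 0 0 1",
)

```text
t: 16.5
tool_pos: [0.5299, 0.1048, 0.0428]
orientation: [-0.28, -3.118, 0.0]
force: [-28.7, 4.4, 22.3]
opening: 0.0007
gripper_force: 15.1
```

play_rows(
  increments="4 0 0 0 1;5 0 0 0 1",
)

```text
t: 16.7
tool_pos: [0.5299, 0.105, 0.0433]
orientation: [0.281, 3.128, -0.0]
force: [-0.4, 0.3, -0.4]
opening: 0.0004
gripper_force: 0.3
```

```bash
python3 - <<'E'
from h import *
s=robot.read_state();p=np.array(s["tool_pos"]);print(s["t"],p,s["orientation"],s["force"],s["wrist_torque"])
for n in("side","top"):
    C=cam(n);a=robot.read_camera(n);cv2.imwrite(f"pics/{n}6.png",a)
    for q in("push_plate","nest","block_center","lever_paddle"):
        for r in robot.landmark_of(n,q)[:1]:print(n,q,round(r["conf"],2),np.round(r["centre"],4),tool(r["centre"]-p).round(1))
E
```

```text
16.7 [0.52993477 0.10495416 0.04329224] [ 2.81053404e-01  3.12807648e+00 -8.43293834e-05] [-0.43929141  0.3453755  -0.36752267] [-0.05223331  0.11291263  0.01988092]
side push_plate 0.92 [0.5382 0.1001 0.0489] [-9.  -3.3 -5.6]
side nest 0.76 [0.6163 0.0874 0.0405] [-88.1  -1.9   2.8]
side block_center 0.69 [ 0.5919 -0.0595  0.2356] [ -90.4 -150.7 -192.3]
side lever_paddle 0.62 [ 0.5923 -0.0572  0.2364] [ -90.4 -148.4 -193.1]
top nest 0.62 [0.6127 0.0908 0.0429] [-84.    0.8   0.4]
top block_center 0.57 [0.6135 0.0872 0.0561] [-85.4  -2.5 -12.8]
top lever_paddle 0.58 [ 0.5903 -0.058   0.2424] [ -88.6 -149.5 -199.1]
```

```bash
python3 - <<'E'
import cv2,numpy as np
a=cv2.imread("pics/side6.png");b=cv2.imread("pics/top6.png")
cv2.imwrite("pics/c6.png",np.hstack([cv2.resize(a[120:290,140:280],(400,486),interpolation=2),cv2.resize(b[140:290,140:280],(400,486),interpolation=2)]))
E
```

```text
(no output)
```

View pics/c6.png

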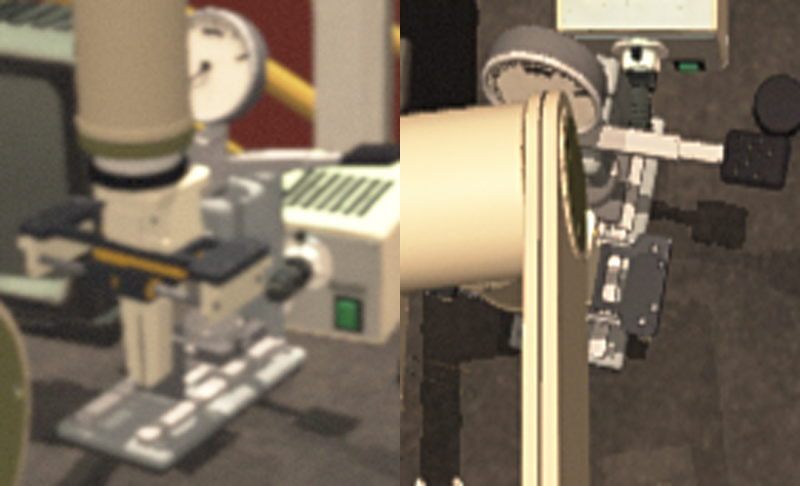

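play_rows(
  increments="15 0 0 0 1;30 0 -10 0 1;30 0 -55 0 1;30 0 -105 0 1;30 0 -155 0 1;30 0 -205 0 1;30 0 -255 0 1;30 0 -255 0 1;30 0 -255 0 1;30 0 -255 0 1",
)

```text
t: 18.2
tool_pos: [0.4998, 0.1101, 0.2967]
orientation: [-0.282, -3.128, 0.001]
force: [0.1, 0.8, -0.6]
opening: 0.0007
gripper_force: 0.0
```

```bash
python3 - <<'E'
from h import *
s=robot.read_state();p=np.array(s["tool_pos"]);print(s["t"],p,s["force"])
C=cam("wrist");a=robot.read_camera("wrist");cv2.imwrite("pics/w7.png",a)
for n in("wrist","side","top"):
    if n!="wrist":robot.read_camera(n)
    for q in("push_plate","nest","block_center","lever_paddle"):
        for r in robot.landmark_of(n,q)[:1]:print(n,q,round(r["conf"],2),np.round(r["centre"],4))
q=px("wrist",[.538,.103,.066],C).astype(int);print(q)
c=a[max(0,q[1]-110):q[1]+90,q[0]-100:q[0]+100];b=cv2.imread("pics/w3.png")[90:210,217:337]
cv2.imwrite("pics/c7.png",np.hstack([cv2.resize(c,(400,400*c.shape[0]//200),interpolation=2)[:400],cv2.resize(b,(400,400),interpolation=2)][:1] if c.shape[0]!=200 else [cv2.resize(c,(400,400),interpolation=2),cv2.resize(b,(400,400),interpolation=2)]))
E
```

```text
18.2 [0.49978841 0.1100953  0.29673485] [ 0.08844367  0.7831478  -0.60832705]
wrist push_plate 0.61 [0.5343 0.1109 0.0581]
wrist block_center 0.55 [ 0.6797 -0.0764  0.0107]
wrist lever_paddle 0.96 [ 0.5917 -0.0598  0.2355]
side push_plate 0.94 [0.5393 0.0991 0.0499]
side nest 0.6 [0.6133 0.0859 0.0427]
side block_center 0.78 [ 0.6791 -0.0764  0.0082]
side lever_paddle 0.97 [ 0.5909 -0.0575  0.2383]
top push_plate 0.88 [0.539  0.1005 0.0516]
top block_center 0.69 [ 0.6823 -0.0757  0.0064]
top lever_paddle 0.97 [ 0.5914 -0.0603  0.2395]
[274 211]
```

View pics/c7.png

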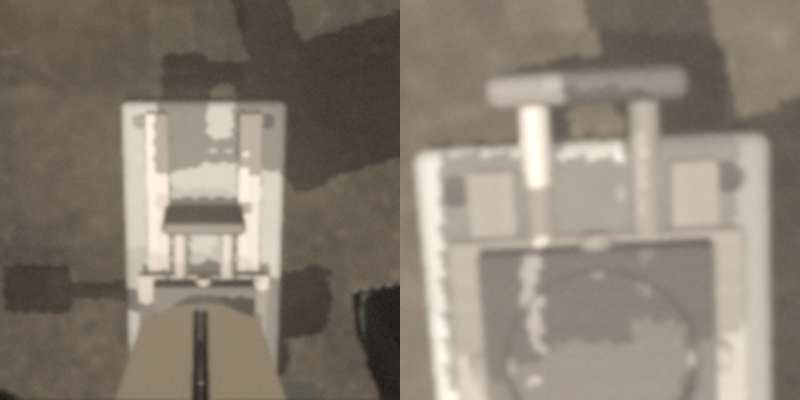

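```bash
python3 - <<'E'
from h import *
s=robot.read_state();C=cam("wrist");K,R,t=C
T=lambda p,o:np.block([[cv2.Rodrigues(np.array(o,float))[0],np.array(p,float)[:,None]],[np.zeros((1,3)),np.ones((1,1))]])
Ew=np.block([[R,t[:,None]],[np.zeros((1,3)),np.ones((1,1))]])
TC=Ew@T(s["tool_pos"],s["orientation"])
E3=TC@np.linalg.inv(T([.5303,.1040,.2007],[.365115,3.119977,-.00024]));C3=(K,E3[:3,:3],E3[:3,3])
d=np.array([.9838,-.179])
a3=[atz("wrist",(273.2,r),.066,C3) for r in(110,122)]
a7=[atz("wrist",(276,r),.066,C) for r in(211.5,218.5)]
for x,y in zip(a3,a7):print(x,y,(y-x)[:2]@d)
for z in(.0,.02):
    b3=atz("wrist",(273,131),z,C3);b7=atz("wrist",(276,152),z,C);print(z,b3,b7,(b7-b3)[:2]@d)
print(tool(np.array([.591,-.0585,.239])-s["tool_pos"]),s["q"])
E
```

```text
[0.45600554 0.11969164 0.066     ] [0.53979355 0.10431926 0.066     ] 0.08518230252908081
[0.46519881 0.11749914 0.066     ] [0.54825834 0.1027944  0.066     ] 0.08434611352376475
0.0 [0.47706194 0.11439811 0.        ] [0.48051347 0.11544688 0.        ] 0.003207882846787903
0.02 [0.4755802  0.11478248 0.02      ] [0.47786093 0.11578869 0.02      ] 0.0020636671983537192
[-119.5386087  -149.87570998   59.23181074] [ 1.16923958e-01 -1.28291974e-01  1.60346905e+00  1.11462359e-05
  1.66630768e+00 -1.27446401e+00]
```

play_rows(
  increments="0 0 50 0 1;0 0 100 0 1;0 0 150 0 1;0 0 195 0 1;0 0 230 0 1;0 0 245 0 1;-10 0 247 0 1;-20 0 247 0 1;-26 0 247 0 1;-30 0 247 0 1;-32 0 247 0 1;-34 0 247 0 1;-34 0 247 0 1",
)

```text
t: 20.25
tool_pos: [0.5301, 0.1054, 0.0526]
orientation: [-0.28, -3.12, -0.001]
force: [-26.9, 5.3, 21.5]
opening: 0.0008
gripper_force: 13.9
```

```bash
python3 - <<'E'
from h import *
s=robot.read_state();print(s["tool_pos"],s["force"],s["wrist_torque"],s["gripper_force"],s["joint_torque"])
E
```

```text
[0.530114   0.10539419 0.05261949] [-26.88469182   5.31299712  21.48560215] [6.78484205e-01 4.59648905e+00 4.50526241e-03] 13.900244683027267 [-5.08391619e+00 -4.53669655e+01 -5.00394022e+01 -2.22089276e+00
 -9.50052828e+00 -3.47723323e-02]
```

play_rows(
  increments="-1 0 0 0 1;-2 0 0 0 1;-3 0 0 0 1;-3 0 0 0 1",
)

```text
t: 20.65
tool_pos: [0.5302, 0.1053, 0.0526]
orientation: [-0.279, -3.115, -0.001]
force: [-42.8, 5.3, 35.5]
opening: 0.0003
gripper_force: 21.8
```

Pushing at 43 N no longer moves the tool, so the slide is at its fixed stop. Next I'll retract, rise and go over the paddle with the gripper turned 90°.

play_rows(
  increments="20 0 0 0 1;45 0 -20 0 1;50 0 -65 0 1;50 0 -110 0 1;50 0 -160 0 1;50 0 -210 0 1;50 -30 -240 0 1;50 -75 -245 8 1;40 -120 -245 16 1;10 -152 -245 24 1;-25 -152 -245 32 1;-60 -152 -245 40 1;-82 -152 -245 48 1;-82 -152 -245 56 1;-82 -152 -245 64 1;-82 -152 -245 72 1;-82 -152 -245 80 1;-82 -152 -245 88 1;-82 -152 -245 90 1;-82 -152 -245 90 1",
)

```text
t: 22.65
tool_pos: [0.5908, -0.0608, 0.2982]
orientation: [2.41, 2.011, 0.003]
force: [0.9, -0.1, 1.1]
opening: 0.0008
gripper_force: 0.0
```

```bash
python3 - <<'E'
from h import *
s=robot.read_state();p=np.array(s["tool_pos"]);print(s["t"],p,s["orientation"],s["force"],s["q"])
for n in("wrist","side","top"):
    cv2.imwrite(f"pics/{n}8.png",robot.read_camera(n))
    for q in("push_plate","nest","block_center","lever_paddle"):
        for r in robot.landmark_of(n,q)[:2]:print(n,q,round(r["conf"],2),np.round(r["centre"],4),tool(r["centre"]-p).round(1))
# plate travel by template matching, static cameras
for n,f0 in(("side","s"),("top","t")):
    a=cv2.imread(f"pics/{f0}.png",0);b=cv2.imread(f"pics/{n}8.png",0);C=cam(n)
    P=np.array([.4552,.1187,.052]);ex=np.array([.984,-.18,0]);ey=np.array([.18,.984,0]);ez=np.array([0,0,1.])
    def samp(im,o):
        v=[]
        for dx in np.arange(0,.009,.002):
            for dy in np.arange(-.032,.0321,.002):v.append(px(n,o+ex*dx+ey*dy+ez*.014,C))
        for dz in np.arange(-.02,.0141,.002):
            for dy in np.arange(-.032,.0321,.002):v.append(px(n,o+ey*dy+ez*dz,C))
        v=np.array(v,np.float32);return cv2.remap(im,v[:,:1],v[:,1:],1).ravel().astype(float)
    t0=samp(a,P);r=[(np.corrcoef(t0,samp(b,P+ex*x))[0,1],x) for x in np.arange(.074,.098,.001)]
    print(n,[(round(c,2),round(x*1000)) for c,x in r])
E
```

```text
22.65 [ 0.59083341 -0.06082993  0.29817651] [2.41038636 2.01138055 0.00283706] [ 0.8990964  -0.11269437  1.07437083] [-1.88895063e-01  9.20721008e-02  1.38583721e+00 -1.30660964e-05
  1.66081590e+00 -8.91025484e-03]
wrist push_plate 0.88 [0.5351 0.1084 0.0588] [156.7 -85.3 239.2]
wrist block_center 0.62 [ 0.681  -0.0709  0.0068] [  6.1  90.2 291.5]
wrist lever_paddle 0.63 [ 0.5868 -0.0593  0.2384] [ 0.8 -4.3 59.8]
side push_plate 0.81 [0.5406 0.1023 0.0521] [151.6 -78.5 246.1]
side nest 0.62 [0.617  0.0902 0.0429] [153.3  -1.2 255.3]
side block_center 0.82 [ 0.6807 -0.0761  0.0109] [  1.   91.2 287.3]
side block_center 0.64 [0.6178 0.0887 0.0527] [ 1.519e+02 -1.000e-01  2.455e+02]
side lever_paddle 0.84 [ 0.5898 -0.057   0.2379] [ 3.6 -1.7 60.3]
top push_plate 0.72 [0.5366 0.1021 0.0513] [150.6 -82.4 246.9]
top nest 0.73 [0.6189 0.0898 0.0432] [153.2   0.8 255. ]
top block_center 0.6 [0.6124 0.0854 0.0521] [147.7  -4.8 246.1]
top lever_paddle 0.61 [ 0.5926 -0.062   0.2406] [-0.8  2.  57.6]
side [(np.float64(0.14), 74), (np.float64(0.19), 75), (np.float64(0.25), 76), (np.float64(0.31)
[... 426 characters left out ...]
(0.36), 95), (np.float64(0.32), 96), (np.float64(0.28), 97), (np.float64(0.25), 98)]
top [(np.float64(-0.38), 74), (np.float64(-0.4), 75), (np.float64(-0.41), 76), (np.float64(-0.43), 77), (np.float64(-0.43), 78), (np.float64(-0.41), 79), (np.float64(-0.33), 80), (np.float64(-0.21), 81), (np.float64(-0.07), 82), (np.float64(0.06), 83), (np.float64(0.15), 84), (np.float64(0.19), 85), (np.float64(0.19), 86), (np.float64(0.16), 87), (np.float64(0.12), 88), (np.float64(0.09), 89), (np.float64(0.08), 90), (np.float64(0.08), 91), (np.float64(0.09), 92), (np.float64(0.09), 93), (np.float64(0.08), 94), (np.float64(0.04), 95), (np.float64(-0.02), 96), (np.float64(-0.06), 97), (np.float64(-0.08), 98)]
```

The nest at home lies exactly on the lever's line, so it is under the ram and the slide is home. Next I'll bring the fingers down onto the paddle.

play_rows(
  increments="0 0 20 0 1;0 0 40 0 1;0 0 50 0 1;0 0 52 0 1;0 0 53 0 1;0 0 54 0 1;0 0 54 0 1",
)

```text
t: 24.1
tool_pos: [0.5905, -0.0606, 0.2431]
orientation: [2.411, 2.013, 0.001]
force: [0.5, 0.0, -0.7]
opening: 0.0003
gripper_force: 0.0
```

play_rows(
  increments="0 0 1 0 1;0 0 2 0 1;0 0 3 0 1;0 0 4 0 1;0 0 4 0 1",
)

```text
t: 24.6
tool_pos: [0.5901, -0.0605, 0.2381]
orientation: [2.412, 2.013, 0.0]
force: [0.1, -0.8, 1.0]
opening: 0.0002
gripper_force: 0.6
```

play_rows(
  increments="0 0 1 0 1;0 0 3 0 1;0 0 7 0 1;0 0 12 0 1;0 0 17 0 1;0 0 22 0 1;0 0 27 0 1;0 0 32 0 1;0 0 36 0 1;0 0 39 0 1;0 0 40 0 1;0 0 40 0 1",
)

```text
t: 25.8
tool_pos: [0.5899, -0.0605, 0.1981]
orientation: [-2.411, -2.013, 0.0]
force: [-1.8, -1.5, 1.2]
opening: 0.0005
gripper_force: 1.1
```

```bash
cat > d.py <<'E'
from h import *
s=robot.read_state();print(s["t"],s["tool_pos"],s["force"],s["q"])
for n in("side","top"):
    cv2.imwrite(f"pics/{n}_{s['t']:.2f}.png",robot.read_camera(n))
    for r in robot.regions_of(n,"pointer")[:2]:
        v,u=np.nonzero(r["pixels"]);uv=np.c_[u,v].astype(float);c=uv.mean(0);w,V=np.linalg.eigh(np.cov((uv-c).T));print(n,r["conf"],len(u),c.round(1),uv.min(0),uv.max(0),V[:,1].round(2),w.round(1))
    for q in("pointer","lever_paddle"):
        for r in robot.landmark_of(n,q)[:1]:print(n,q,r["conf"],np.round(r["centre"],4))
E
python3 d.py
```

```text
25.8 [ 0.58994993 -0.0605158   0.198065  ] [-1.818129   -1.48990179  1.1738649 ] [-1.88623974e-01  1.21922943e-01  1.53493188e+00 -5.96382596e-05
  1.48504100e+00 -9.16140252e-03]Traceback (most recent call last):
  File "d.py", line 8, in <module>
    for r in robot.landmark_of(n,q)[:1]:print(n,q,r["conf"],np.round(r["centre"],4))
             ~~~~~~~~~~~~~~~~~^^^^^
ValueError: it knows: block_center, flange_part, gear, lever_paddle, nest, push_plate, ring_gauge
```

```bash
cat > d.py <<'E'
from h import *
s=robot.read_state();print(s["t"],s["tool_pos"],s["force"])
f=f"pics/side_{s['t']:.2f}.png";a=robot.read_camera("side");cv2.imwrite(f,a)
def show(g,st=1):
    ch=" .:-=+*#%@"[::-1]
    for r in g[120:166:st,190:246:st]:print("".join(ch[int(v)*10//256] for v in r))
import sys
if len(sys.argv)>1:show(cv2.imread("pics/s.png",0))
show(cv2.cvtColor(a,6))
for r in robot.landmark_of("side","lever_paddle")[:1]:print(r["conf"],np.round(r["centre"],4))
E
python3 d.py 1
```

```text
25.9 [ 0.58998131 -0.06047822  0.19831316] [-1.83456337 -0.80816815  1.63735405]
++==---::::--=+*####%#######%#########%#################
+++===---::::-=+*#######################################
*++++==---::::-=+*###*+++**#############################
***+++===---:::--=++++=-====++**########################
*****+++==---:::--=====----::--=**######################
+*****+++===-----=========--::::-+*#####################
++******+++==---============-::..-=+*###################
++**#****+++=================--:..:=+*####%#############
+**###***+++======------=======-:..:=+*#############%###
*#####***++====-=-----=====--==--:.:-=+*############%###
##%%%##*++===----:::-=++++=----==-:.:-=+*###############
%%%%%%#*++===-:::...:=+++++=---===:.:-=+*###%###########
%%%%%%%#+===--::....::---===-::-==-::-==+*##############
%%%%%%#*+==--::.......:::::::::-----::-=++##############
%%%%%%#*+==-:...................::--::-=++*#############
%%%%%%#+==--:....................:--:::=++*#############
%%%%%#*+=---:....................::--::-=+**############
%%%%%#+=--::......................:----==++*######
[... 3555 characters left out ...]
::::.....         ..::-=+*####*+==+=--::::
%%%%%#*-. .::::.....           ...:-=+*#####*===++---:-:
%%%%%%#=.  .::.....            ..::-=+*#####*=--==--::--
%%%%%%#+-. ......              ..:-=+*######*=------:---
%%%%%%%#=:  ....               .::-=+*######*=----::::-:
%%%%%%%#+-.  ...              ..:-=+*#######*=-----:-:-:
%%%%%%%%#+:                   .:-=+**#######*+==--------
%%%%%%%%#*=:                  .:=+**#########**+++===---
%%%%%%%%%%*=:                .:=+**#############****+++=
%%%%%%%%%%%*=:.             .:=+**###################***
%%%%%%%%%%%%*+-..         .:-=+*########################
%%%%%%%%%%%%#*+=-:......::-=+*##########################
0.82 [ 0.5921 -0.0657  0.1948]
```

play_rows(
  increments="0 0 3 0 1;0 0 6 0 1;0 0 9 0 1;0 0 12 0 1;0 0 15 0 1;0 0 18 0 1;0 0 20 0 1;0 0 20 0 1",
)

```text
t: 26.8
tool_pos: [0.5903, -0.0605, 0.1781]
orientation: [2.411, 2.013, 0.001]
force: [0.7, -0.9, 5.4]
opening: 0.0005
gripper_force: 2.5
```

```bash
python3 d.py
```

```text
26.8 [ 0.59026164 -0.06046971  0.17806135] [ 0.70837302 -0.88923203  5.39205768]
===--::::.::--=+*#######################################
++==---:::::::-=*#######################################
+++===--::::.::-=+*#####################################
*++++==---:::::::-+*####################################
+*++++===--::::.::-=+*##################################
++***+++===--:::::::-+*#################################
=++***++++==--:::::::-=+*###############################
=++****++++===--:::::::-=**#############################
++**#**++++++==--:::::::-=+**###########################
**####**++++++==--::::::::--=+**########################
###%##*++++++++==-::::--:::.::-=+*######################
%%%%%#**+++++++=-----------::...-=+*####################
%%%%%%##*++++===--------===--....:-+*###################
%%%%%%%##*++==-==-------===---:....-=+*#################
%%%%%%%%##+==----=-------==----:. .:-=+*################
%%%%%%%%%#+=-------::-----------:...:-=**###############
%%%%%%%%#*+=---:::..:-=====-::---:...-==*###############
%%%%%%%%#+=--:::.....-+++++=-::-=-:..:-=+*########
[... 933 characters left out ...]
     ..:..          ..:-=**#*####%%%%%%#%%
%%%%%#+:.....      .....          .:-=+**#**+**####%%%%%
%%%%%#+-. ...       ..           ..:-=+*##*+===+++**####
%%%%%%*-. ....                   ..-=+**##*=-----===++**
%%%%%%#=:  .:.                   .:-=+*###*=--:-------==
%%%%%%#*-. ...                  ..:-+**###*+=--::-:-:---
%%%%%%%#=:                      .:-=+*#####*+=-:-::::-::
%%%%%%%%*-.                     .:=+*#######*=------::::
%%%%%%%%#+:                    .:-+**#######*=------::::
%%%%%%%%%#=:                  .:-+**########*=====--::::
%%%%%%%%%%#=:                .:-=**#########*===++=-::::
%%%%%%%%%%%#+-.             .:-=**##########*=-===--::::
0.56 [ 0.5895 -0.0643  0.1723]
```

```bash
python3 - <<'E'
import cv2,numpy as np
a=cv2.imread("pics/side_25.90.png",0).astype(np.float32);b=cv2.imread("pics/side_26.80.png",0).astype(np.float32);s=cv2.imread("pics/s.png",0).astype(np.float32)
for n,(y,x,h,w) in dict(br=(300,300,100,200),flange=(260,260,150,160),bench=(150,350,120,120),dial=(115,185,55,50),lowbase=(245,150,40,100)).items():
    f=lambda p,q:np.round(cv2.phaseCorrelate(p[y:y+h,x:x+w],q[y:y+h,x:x+w],cv2.createHanningWindow((w,h),5)),2)
    print(n,f(s,a),f(a,b))
E
```

```text
Traceback (most recent call last):
ValueError: setting an array element with a sequence. The requested array has an inhomogeneous shape after 1 dimensions. The detected shape was (2,) + inhomogeneous part.
```

```bash
python3 - <<'E'
import cv2,numpy as np
a=cv2.imread("pics/side_25.90.png",0).astype(np.float32);b=cv2.imread("pics/side_26.80.png",0).astype(np.float32);s=cv2.imread("pics/s.png",0).astype(np.float32)
for n,(y,x,h,w) in dict(br=(300,300,100,200),flange=(260,260,150,160),bench=(150,350,120,120),dial=(115,185,55,50),lowbase=(245,150,40,100)).items():
    f=lambda p,q:np.round(cv2.phaseCorrelate(p[y:y+h,x:x+w],q[y:y+h,x:x+w],cv2.createHanningWindow((w,h),5))[0],2)
    print(n,f(s,a),f(a,b))
E
```

```text
br [ 0.09 -0.01] [-0.07 -0.07]
flange [-0.02  0.03] [-0.07 -0.08]
bench [ 0.04 -0.01] [-0.06 -0.11]
dial [0.26 3.84] [0.11 1.48]
lowbase [ 0.87 -0.49] [0.16 0.09]
```

The dial rides down with the ram, and the pointer now stands at about 1.65 rad. I'll press a little further.

play_rows(
  increments="0 0 2 0 1;0 0 4 0 1;0 0 6 0 1;0 0 7 0 1;0 0 7 0 1;0 0 7 0 1",
)

```text
t: 27.5
tool_pos: [0.5903, -0.0602, 0.1716]
orientation: [2.411, 2.014, 0.001]
force: [0.2, 0.2, 6.6]
opening: 0.0004
gripper_force: 3.0
```

```bash
python3 d.py
```

```text
27.5 [ 0.59032556 -0.06017491  0.17163075] [0.23779759 0.15182563 6.56937863]
===--:::::::--=+*#######################################
++==---:::::::-+*#######################################
+++===--::::.::-=+*#####################################
*++++==---::::.::-+*####################################
+**++++==--:::::::-=+*##################################
++++++++===--:::::::-+*#################################
=++***++++==--:::::::-=+*###############################
=++****++++==---:::.:::-=*##############################
++**#**++++++==--:::::::-=+*############################
**####*+++++++==---::....:-++*##########################
###%##*++++++++==--:::...::--=+**#######################
%%%%%##*+++++++==-----::::::..:-=+*#####################
%%%%%%##*+++++==-----------::...:-=+*###################
%%%%%%%##*+++=====------==---:.. .:=+*##################
%%%%%%%%##*+======-:----------:.. .:=+*#################
%%%%%%%%%#*+==---=-::-----:----:.. .-=+*################
%%%%%%%%%#*+=-----:::===-----:--:...:-=+*###############
%%%%%%%%#*+=---:::..:=*++===-::---:..:-+**###########
[... 930 characters left out ...]
     ..:..           .:-=+*####***********
%%%%%#=:....       .....          ..:-+*###########*****
%%%%%#+:....        ...           ..-=+*####%%%%########
%%%%%%*-.  ..        .            .:-=+*#######%%%%#%%%#
%%%%%%*=.  ...                   ..:-+*###**+**#####%%%%
%%%%%%#+:  ...                   .:-=+*###*+==+++**#####
%%%%%%%*-.  ..                  .:-=+*####*=----===+++**
%%%%%%%#+:                      .:-=+*####*=---------===
%%%%%%%%*=.                    .:-=+*#####*+=--:::::----
%%%%%%%%#*-.                   .:=+*#######*+=-::-::::::
%%%%%%%%%#+-.                 .:=+*#########*=-----:::::
%%%%%%%%%%#+-.               .:=+**#########*=------::-:
0.97 [ 0.5888 -0.062   0.1647]
```

The pointer is at the left edge of the arc, about 2.1 rad, so I need about 3.5 mm more.

play_rows(
  increments="0 0 1 0 1;0 0 2 0 1;0 0 3 0 1;0 0 3.5 0 1;0 0 3.5 0 1;0 0 3.5 0 1;0 0 3.5 0 1",
)

```text
t: 28.3
tool_pos: [0.5904, -0.0599, 0.1683]
orientation: [2.411, 2.014, 0.002]
force: [-0.5, 0.4, 7.1]
opening: 0.0002
gripper_force: 3.2
```

```bash
python3 d.py
```

```text
28.3 [ 0.59042545 -0.05994574  0.16829257] [-0.51516661  0.43696475  7.07605024]
+==--:::::::-==**#######################################
++==---:::::::-=**######################################
+++===--::::.::-=+*#####################################
*++++==---::::::--+*####################################
+*+++++==--:::::::-=+*##################################
+++*++++===--:::::::-+*#################################
=++***+++===---:::.::-=+*###############################
=++****++++==---:::::::-=**#############################
++**#**++++++==--:::::::-=+*############################
*#####*+++++++==---:::::::-=+*##########################
###%%#*+++++++++=--:::::::::-=**########################
%%%%%##*++++++++=-::::--::...:-=+**#####################
%%%%%%##*++++++=-----------:....:=+*####################
%%%%%%%##*++====--------===-:.....-=**##################
%%%%%%%%##*+==-===-------==---:.  .-=+*#################
%%%%%%%%%#*+=---==------==-----:. .:-=+*################
%%%%%%%%%#*==------::---==------:...:-=*################
%%%%%%%%#*==----:::.:-++++=-::---:...:-=*#########
[... 933 characters left out ...]
     ..:..          ..:-=+*####***********
%%%%%*=:....       .....          ..:-=**####***********
%%%%%#+:.....      ....           ..:=+*#######*********
%%%%%#*-. ....      ..            .:-=+*####%#######***#
%%%%%%*-.  .:.                   ..:-+*#####%%%%%%######
%%%%%%#+:  .:.                   .:-=+*#########%%%#%%%%
%%%%%%%*-. ..                    .:=+**####*++**#####%%%
%%%%%%%#+:                      .:-=+*####*+====+++**###
%%%%%%%#*-.                     .:=+*#####*=------===+++
%%%%%%%%#+:                    .:-+**#####*+---:-------=
%%%%%%%%%#+:                  .:-+**######*+=--:-::::---
%%%%%%%%%%*+:.               ..-=**########*+=--:----::-
0.77 [ 0.5884 -0.0648  0.1663]
```

play_rows(
  increments="0 0 0.7 0 1;0 0 0.7 0 1;0 0 0.7 0 1;0 0 0.7 0 1;0 0 0.7 0 1",
)

```text
t: 28.9
tool_pos: [0.5904, -0.0599, 0.1676]
orientation: [-2.411, -2.014, -0.002]
force: [0.3, 1.0, 6.1]
opening: 0.0004
gripper_force: 3.2
```

```bash
python3 - <<'E'
from h import *
s=robot.read_state();print(s["t"],s["tool_pos"],s["force"])
for n in("side","top"):
    robot.read_camera(n)
    for q in("push_plate","nest","block_center","lever_paddle"):
        for r in robot.landmark_of(n,q)[:2]:print(n,q,round(r["conf"],2),np.round(r["centre"],4))
E
```

```text
28.9 [ 0.59040304 -0.0599049   0.16757989] [0.29222107 1.04483805 6.10952367]
side push_plate 0.9 [0.5409 0.0995 0.0538]
side nest 0.86 [0.613  0.0859 0.043 ]
side nest 0.62 [ 0.5616 -0.2348  0.0027]
side block_center 0.65 [ 0.68   -0.0744  0.0099]
side block_center 0.62 [0.6159 0.0887 0.0536]
side lever_paddle 0.92 [ 0.59   -0.0615  0.1593]
top nest 0.41 [0.6153 0.0891 0.0434]
```

```bash
python3 -c "
from plant import robot
print(robot.close_job())"
```

```text
the job is handed in; nothing more can be done
None
```

I handed the job in at about 29 s, and no verdict came back. The disc is pressed down to a hard floor in the nest. The slide is against a hard stop, though the cameras put its travel at about 85 mm, not the nominal 90 mm. The lever is held down with about 6 N, and the pointer stands near the middle of the arc, at about 2.35 to 2.4 rad as read from the side camera.

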